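# Uncover the potato pan and hold it over the plate

## Task

Take the cover off the covered pan and hang it by its wooden handle on the steel hook, then lift the pan by its black handle off the red warmer, with both potato halves staying in it, and carry it over the middle of the white plate. Finish there still holding the pan, steady and level in the air about a hand's width (80 to 150 mm) above the plate and touching nothing else: do not set it down or let go. Keep the pan level all the way, and leave the plate and everything else on the table where it is.

Things in the scene. Friction and masses are not known exactly. Their poses are not given: they have to be found in the camera images.
- cover: flat aluminium cover on the pan's rim: 108 (x) x 96 (y) x 4 mm, 0.16 kg, origin at centre of underside, z up. Stirrup handle over its middle: wooden bar along its y, 14 mm thick (x), 86 long, 54 to 74 mm above the origin, on 6 mm posts at y = +-36 mm. Opening under the bar: 66 wide, 50 mm high. Pinch the bar across x from above, fingertips no lower than its underside, to leave the opening free
- cover_loop (a point): point at the middle of the underside of the cover's grip bar, 54 mm above the cover's origin; it comes to rest on the hook. Axes as the cover's.
- hook_stand: fixed stand with a steel hook; origin on the table under the seat point, z up. Post 12 mm thick at x = +75 mm on a wooden foot 110 x 100 x 16 mm centred at x = +45. From its top an 8 mm round level arm runs along -x at y = 0 (arm's top 170 mm above the table) to x = -32 mm, where it turns up to a tip whose top is 186 mm above the table, the stand's highest point
- hook_seat (a point): point on top of the hook's arm, 170 mm above the table, where the bar should rest: 32 mm from the upturned tip, 75 mm from the post (centre lines). Its x axis runs along the arm from tip to post, z up. The cover hangs with its bar across the arm (cover's x along seat x, either way), the arm passing through the opening
- warmer: fixed red sheet-metal tea-light warmer, open on top, 100 (x) x 88 (y) x 65 mm high, carrying the covered pan; origin at the centre of its underside, z up.
- pan: dark steel pan on the red warmer under the cover, 104 (x) x 92 (y) x 28 mm, 4 mm walls and floor, about 0.22 kg, origin at centre of underside (65 mm above the table at the start), z up. Handle along its -x: thin neck, then a black grip from x = -70 to -144 mm, 14 mm wide (y), 18 tall, centre line 18 mm above the origin. A firm pinch (70 N) across y at x = -94 mm keeps the pan level
- potato_a: loose potato half, flat side down in the pan, 38 mm wide, 19 mm tall, 30 g; origin at the centre of its flat underside
- potato_b: the other potato half, alike
- dish: white plate, 180 mm wide, 18 mm high, loose on the table; origin at the centre of its underside
- wine: bystander: green wine bottle, 74 mm wide, 300 mm tall; origin at the centre of its underside
- glass: bystander: small clear glass, 52 mm wide, 70 mm tall; origin at the centre of its underside
- salt: bystander: salt jar, 40 mm wide, 75 mm tall; origin at the centre of its underside
- matches: bystander: matchbox, 75 x 45 x 18 mm; origin at the centre of its underside
- scraper: bystander: black-handled spatula lying on the table, 150 mm long; origin under its middle
Not all that is in view belongs to the job. Of the things like the pan, leave any that is turquoise; of the rest the larger one is meant.

How it is judged (in metres and radians):
On the way, in this order (a step that is already met when the one before it is completed fails the run):
1. the cover hangs by its handle on the hook, let go, while the pan still stands on its warmer (horizontal distance between cover_loop and hook_seat below 0.035 m and z of cover_loop in the frame of hook_seat between -0.012 and 0.012 m and angle between cover's own z axis and vertical below 0.4 rad and contact force between cover and hook_stand above 0.3 N and contact force between cover and the fingers below 0.05 N and contact force between pan and warmer above 0.3 N), for 0.3 s.
2. the pan is lifted clear of the warmer and carried by the fingers alone, level (contact force between pan and the fingers above 1 N and height (world z) of pan above 0.08 m and angle between pan's own z axis and vertical below 0.15 rad and contact force between pan and warmer below 0.05 N and contact force between pan and hook_stand below 0.05 N and contact force between pan and cover below 0.05 N and contact force between pan and dish below 0.05 N and contact force between pan and wine below 0.05 N), for 0.2 s.
At the end, for the whole second after the job is handed in: The pan is held by the fingers alone, 80 to 220 mm above the table, within 60 mm of the plate's centre, tilted under 0.15 rad and still, touching nothing else, both potato halves in it; the cover hangs free on the hook, bar within 35 mm (plan) and 12 mm (height) of the seat, tilted under 0.4 rad (all of step 2 and horizontal distance between pan and dish below 0.06 m and height (world z) of pan below 0.22 m and linear speed of pan below 0.03 m/s and angular speed of pan below 0.2 rad/s and distance between each of potato_a, potato_b and pan below 0.055 m and horizontal distance between cover_loop and hook_seat below 0.035 m and z of cover_loop in the frame of hook_seat between -0.012 and 0.012 m and angle between cover's own z axis and vertical below 0.4 rad and contact force between cover and hook_stand above 0.3 N and contact force between cover and the fingers below 0.05 N); the arm keeps its last pose, push and grip.
It fails at once if the pan is tilted more than 0.35 rad (20 degrees) (angle between pan's own z axis and vertical above 0.35 rad).
It fails at once if a potato half leaves the pan (distance between any of potato_a, potato_b and pan above 0.07 m).
It fails at once if the plate is pushed more than 30 mm (distance of dish from where it was at the start of the episode above 0.03 m).
It fails at once if a bystander (bottle, glass, salt, matches, scraper) is moved more than 30 mm (distance of any of wine, glass, salt, matches, scraper from where it was at the start of the episode above 0.03 m).
It also fails if it takes over 66 s, if anything falls off the work surface, if the arm or the gripper's body presses on something with over 40 N, if the wrist force passes 120 N, or if a joint passes its speed limit or range.

## Robot

A 6-joint arm with a two-finger parallel gripper is mounted at the origin on the work surface. World frame = base frame: x ahead of the robot, y to its left, z up, the work surface at z = 0. Lengths are in m, angles in degrees, forces in N, time in s.
With the tool pointing down it reaches from about 0.4 to 0.825 m from the base axis. Payload 7 kg.
Tool frame: the origin (TCP) lies between the finger pads; the fingertips stand 22 mm ahead of it and the grasp point (between the pads) lies 3 mm ahead of it; z points along the fingers, y is the line along which they close (so a half turn about z gives the same grasp; the last joint's range is limited). The gripper opens to 88 mm and grips with 3 to 60 N. Pads are 19 mm wide; open, the fingers measure 130 mm over their backs; the gripper's body (78 mm by 193 mm) begins 47 mm behind the grasp point.
Start: joints at [-52.535, 20.546, 0.682, 0, -70.136, -16.507], TCP at [0.241, -0.63, 0.249] pointing down, gripper open.
Joint ranges: [-176.03, 176.03], [-82.01, 121.73], [-58.28, 71.71], [-173.87, 95.51], [-174.79, -0.11], [-173.66, 173.66]. Speed limits (degrees/s): [136.94, 136.94, 172.46, 180, 180, 180].

## Interface

Orientations are given as [roll, pitch, yaw] about the fixed x, y, z axes, in that order (R = Rz(yaw) Ry(pitch) Rx(roll)).
In Python, from plant import r, vision gives the robot as it stands.
- The arm moves only by the shell command python3 -m pendant 'ROWS' [FORCE]. ROWS is JSON, a list that holds one entry, the list of rows, each a list of 7 numbers: the shift along the tool's x, y, z scaled (see below), then the turn, a rotation vector about the tool's x, y, z scaled (see below), then the opening, from -1 (shut) to 1 (fully open). In form: [[[x, y, z, wx, wy, wz, fingers], ...]]. A call has exactly 8 rows; each row shifts and turns the commanded pose from where the row before left it, along the tool's axes as they then stand; what a row does not reach is not made up. The controller multiplies each number of a shift by 20 mm and each number of a turn by 4 degrees. A row lasts 1/10 s, in which the tool goes at most 50 mm and 8.59 degrees, less where a joint would pass 70% of its speed; a pose out of reach is approached as far as the arm can. A call with a number of a shift or a turn outside -1 to 1 is refused whole. A call with a gripper value outside its range is refused whole. The fingers move at their own pace and stop on an object; FORCE is the grip in N (left out, the last holds). Time passes only in rows, so rows that do not move let the fingers close, or fill a call up. It gives the time, the measured TCP pose, the force, the opening and the grip force at its end, in the units of the state.
- r.get_state(): the state, without advancing time (a new reading comes with each control period).
- vision.capture(name): name is "scene" or "top" or "wrist"; returns a dict with "frame" (480x640x3 uint8, blue, green, red), "depth" (480x640 float32, m along the optical axis (not along the pixel's ray), 0 where there is no reading), "camera_matrix" (3x3 intrinsics, pixels), "extrinsics" (4x4, takes a point from world to camera coordinates); the wrist camera has in their place "hand_eye" (4x4, takes a point from camera to tool coordinates, whose origin is the TCP and whose axes are the flange's). Camera axes: x right, y up, looking along -z (the intrinsics and any distortion apply to the point x, -y, -z); pixel columns grow to the right and rows downward; lengths in m; the calibration is good to about 2 mm. A picture is of the moment at which its call begins: read the wrist's pose just before it.
- r.close_job(): hands the job in; it is judged then, once.
The state is a dict: "time_s": time; "joints": joint angles; "qd": joint speeds; "joint_torque": joint torques, N m; "tcp_pos": TCP position; "eef_rot": TCP orientation; "contact_force": force on the tool from outside, world axes, zero at the start; "moment": the same for the moment, N m; "gripper_width": finger opening in m; "gripper_force": force on a finger pad.
Only numpy, scipy, OpenCV 4.12 (cv2) and the standard library are available. Lean on these libraries where they do the work, as an engineer would, in place of code of your own. Each camera call takes 0.05 s, during which the arm holds its last target. There are 200 camera calls.

## Working session

There is one attempt and no reset: what is moved stays moved. The work goes in short steps, Python scripts to look and compute and a shell command to move; the robot and the scene stay as the last step left them, time stands still between calls to the robot, and variables do not carry over. Pictures are saved under pics/ and viewed, at most 10 in all, crops included, and the job is handed in when it is done.

```bash
mkdir -p pics; ls
cat > h.py <<'E'
import numpy as np, cv2
from scipy.spatial.transform import Rotation as R
from plant import r, vision
def tcpT():
    s=r.get_state(); T=np.eye(4); T[:3,:3]=R.from_euler('xyz',s['eef_rot'],degrees=True).as_matrix(); T[:3,3]=s['tcp_pos']; return T
def cap(name):
    T=tcpT(); c=vision.capture(name)
    c['c2w']=T@c['hand_eye'] if name=='wrist' else np.linalg.inv(c['extrinsics'])
    cv2.imwrite(f'pics/{name}_raw.png',c['frame']); np.savez(f'{name}.npz',**{k:c[k] for k in('frame','depth','camera_matrix','c2w')}); return c
def cloud(c):
    K=c['camera_matrix'];d=c['depth'];v,u=np.mgrid[:480,:640]
    P=np.stack([(u-K[0,2])/K[0,0]*d,-(v-K[1,2])/K[1,1]*d,-d],-1)
    W=P@c['c2w'][:3,:3].T+c['c2w'][:3,3]; W[d==0]=np.nan; return W
def load(n): return dict(np.load(n+'.npz'))
E
python3 - <<'E'
from h import *
s=r.get_state();print(s['tcp_pos'],s['eef_rot'],s['time_s'])
a=cap('scene');b=cap('top')
cv2.imwrite('pics/s1.png',a['frame']);cv2.imwrite('pics/t1.png',b['frame'])
E
```

```text
pics
[ 0.24126812 -0.62992994  0.24763211] [ 1.79906606e+02 -6.09952503e-03 -1.59049566e+02] 0.0
```

View pics/s1.png

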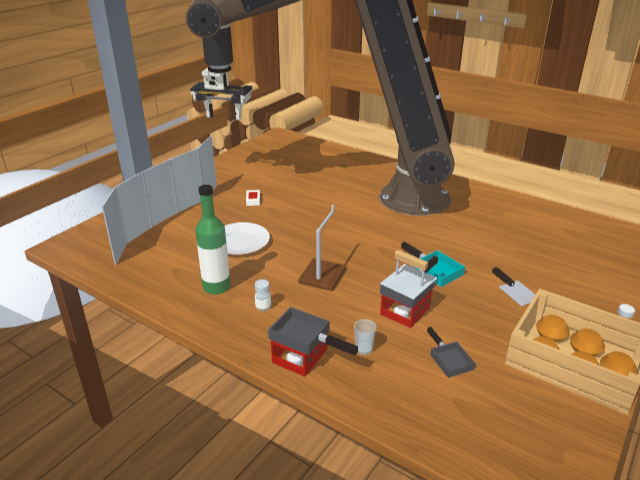

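View pics/t1.png

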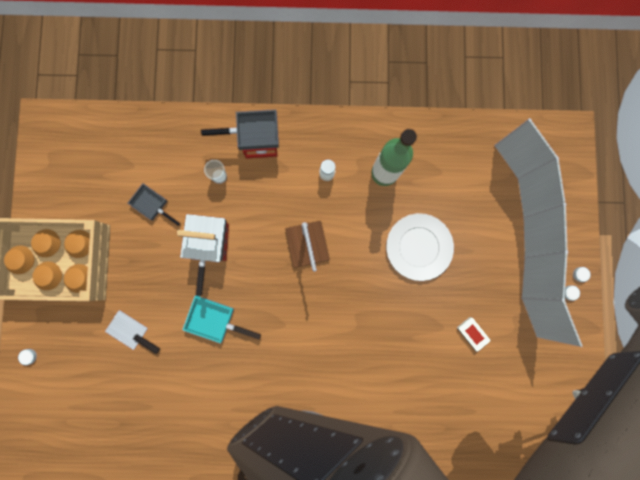

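The scene view shows four pan-like things, with their top-view pixels:
- Covered pan on a red warmer, (204,240), black handle towards the robot.
- Open dark pan on a second red warmer, (257,130).
- Small dark pan, (148,203).
- Turquoise pan, (208,320).

The covered pan fits, because only it has the cover and the wooden stirrup. The hook is at (310,247), the plate at (420,247) and the bottle at (395,160). Next I'll confirm in a crop and measure.

Run:
```python
from h import *
b=load('top');W=cloud(b)
g=b['frame'][180:345,110:350]
cv2.imwrite('pics/t2.png',cv2.resize(g,None,fx=3.3,fy=3.3,interpolation=cv2.INTER_CUBIC))
X,Y,Z=W[...,0],W[...,1],W[...,2]
def px(u,v): return W[v,u].round(3)
for n,p in dict(cover=(204,250),bar=(197,236),hook=(310,247),dish=(420,247),pan2=(257,130),small=(148,203),turq=(208,320),grip=(200,280),wine=(408,137),table=(350,330)).items(): print(n,px(*p))
def rep(n,m):
    p=W[m]; (cx,cy),(w,h),a=cv2.minAreaRect((p[:,:2]*1000).astype(np.float32)); print(n,m.sum(),'c',round(cx,1),round(cy,1),'wh',round(w,1),round(h,1),'a',round(a,1),'z',np.percentile(p[:,2],[5,50,95]).round(3))
v,u=np.mgrid[:480,:640]
def box(u0,u1,v0,v1,z0,z1): return (u>=u0)&(u<=u1)&(v>=v0)&(v<=v1)&(Z>z0)&(Z<z1)
rep('cover',box(170,240,205,268,.088,.108))
rep('bar',box(170,240,205,268,.155,.18))
rep('grip',box(185,215,262,305,.07,.1))
rep('hookarm',box(285,330,215,285,.155,.18))
rep('tip',box(285,330,215,285,.178,.2))
rep('foot',box(280,335,215,285,.010,.022))
rep('dish',box(380,460,205,290,.006,.03))
rep('pan2',box(230,285,100,160,.06,.13))
rep('wine',box(365,425,120,195,.05,.33))
rep('winetop',box(365,425,120,195,.25,.33))
rep('turq',box(180,270,290,350,.012,.05))
rep('glass',box(200,235,155,190,.02,.12)); rep('salt',box(315,345,155,190,.02,.12))
```

```text
cover [0.529 0.252 0.096]
bar [0.555 0.253 0.167]
hook [ 0.534 -0.009  0.168]
dish [ 0.554 -0.307  0.002]
pan2 [0.847 0.133 0.066]
small [0.661 0.43  0.004]
turq [0.351 0.256 0.002]
grip [0.455 0.259 0.094]
wine [ 0.755 -0.209  0.294]
table [ 0.33  -0.12   0.002]
cover 1526 c 549.3 258.9 wh 99.0 131.1 a 85.4 z [0.093 0.097 0.1  ]
bar 236 c 560.1 257.6 wh 85.5 14.5 a 84.3 z [0.161 0.166 0.169]
grip 228 c 458.8 262.4 wh 14.3 83.2 a 85.5 z [0.08  0.091 0.095]
hookarm 170 c 536.0 -5.3 wh 115.7 10.1 a 12.4 z [0.165 0.168 0.172]
tip 10 c 482.3 -18.0 wh 4.6 6.8 a 0.7 z [0.18  0.184 0.187]
foot 1354 c 557.9 -0.4 wh 110.4 99.9 a 13.3 z [0.012 0.015 0.019]
dish 2505 c 547.9 -299.3 wh 180.9 230.4 a 84.2 z [0.007 0.012 0.019]
pan2 1686 c 841.7 140.3 wh 97.7 121.5 a 3.9 z [0.064 0.069 0.093]
wine 1416 c 752.3 -205.6 wh 73.7 65.7 a 64.1 z [0.074 0.196 0.3  ]
winetop 299 c 756.2 -207.8 wh 32.1 32.3 a 27.8 z [0.259 0.298 0.302]
turq 574 c 342.2 210.9 wh 196.4 92.9 a 72.2 z [0.015 0.026 0.03 ]
glass 275 c 740.0 241.5 wh 49.7 50.3 a 0.6 z [0.025 0.054 0.071]
salt 246 c 750.4 -50.1 wh 37.5 37.7 a 21.7 z [0.027 0.073 0.077]
```

View pics/t2.png

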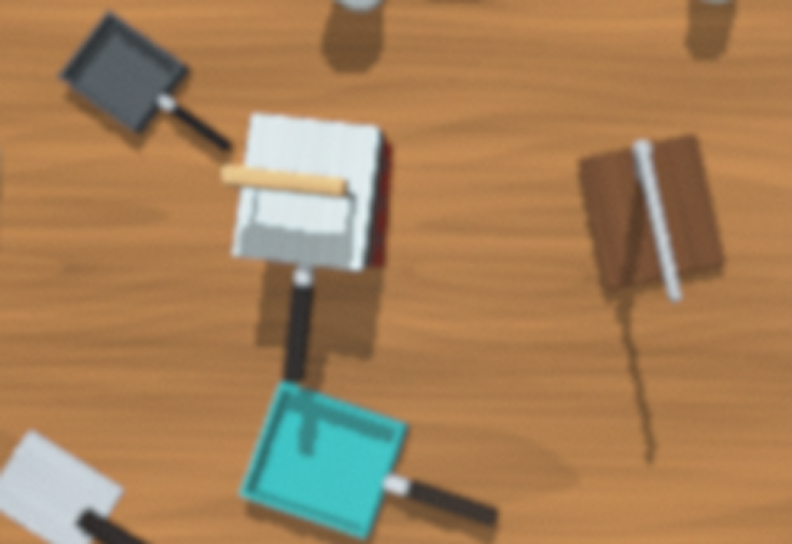

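The crop shows the covered pan with its wooden bar at crop (284,180) and black handle at (300,330). It isn't turquoise, and it is larger than the small pan at (125,75). The hook arm runs from (640,150) to (675,297), with its tip towards the robot.

```bash
cat >> h.py <<'E'
def st():
    s=r.get_state(); print('t',round(s['time_s'],2),'tcp',np.round(s['tcp_pos'],4),'rpy',np.round(s['eef_rot'],2),'F',np.round(s['contact_force'],1),'w',round(s['gripper_width'],4),'gf',np.round(s['gripper_force'],1)); return s
def plan(x,y,z,yaw,n):
    "constant row (units) over n rows to reach tcp x,y,z,yaw pointing down"
    T=tcpT(); Rg=R.from_euler('xyz',[180,0,yaw],degrees=True)
    rv=(R.from_matrix(T[:3,:3]).inv()*Rg).as_rotvec()/n
    A=np.zeros((3,3));C=R.from_matrix(T[:3,:3])
    for _ in range(n): A+=C.as_matrix(); C=C*R.from_rotvec(rv)
    s=np.linalg.solve(A,np.array([x,y,z])-T[:3,3])
    st(); print('row',np.round(s/.02,3),'turn',np.round(np.degrees(rv)/4,3),'n',n)
E
python3 -c "
from h import *
plan(.54,.255,.32,-95,48)
b=load('top');W=cloud(b).reshape(-1,3)
m=(W[:,2]>.013)&(W[:,2]<.03)&(abs(W[:,0]-.55)<.12)&(abs(W[:,1]+.3)<.12);p=W[m]
print((p[:,:2].min(0)+p[:,:2].max(0))/2,np.ptp(p[:,:2],axis=0),cv2.minEnclosingCircle((p[:,:2]*1000).astype(np.float32)))"
```

```text
t 0.1 tcp [ 0.2413 -0.63    0.2477] rpy [ 1.7991e+02 -1.0000e-02 -1.5905e+02] F [ 0.2  0.3 -0.9] w 0.0876 gf 0.0
row [-0.969  0.335 -0.075] turn [ 0.     0.    -0.334] n 48
[ 0.55584782 -0.30131422] [0.17752061 0.17794621] ((555.498046875, -301.1138916015625), 89.68354034423828)
```

```bash
python3 -m pendant '[[[-0.97,0.33,-0.2,0,0,-0.33,1],[-0.97,0.33,-0.2,0,0,-0.33,1],[-0.97,0.33,-0.2,0,0,-0.33,1],[-0.97,0.33,-0.2,0,0,-0.33,1],[-0.97,0.33,-0.2,0,0,-0.33,1],[-0.97,0.33,-0.2,0,0,-0.33,1],[-0.97,0.33,-0.2,0,0,-0.33,1],[-0.97,0.33,-0.2,0,0,-0.33,1]]]' 10
python3 -m pendant '[[[-0.97,0.33,-0.2,0,0,-0.33,1],[-0.97,0.33,-0.2,0,0,-0.33,1],[-0.97,0.33,-0.2,0,0,-0.33,1],[-0.97,0.33,-0.2,0,0,-0.33,1],[-0.97,0.33,-0.2,0,0,-0.33,1],[-0.97,0.33,-0.2,0,0,-0.33,1],[-0.97,0.33,-0.2,0,0,-0.33,1],[-0.97,0.33,-0.2,0,0,-0.33,1]]]'
python3 -m pendant '[[[-0.97,0.33,0,0,0,-0.33,1],[-0.97,0.33,0,0,0,-0.33,1],[-0.97,0.33,0,0,0,-0.33,1],[-0.97,0.33,0,0,0,-0.33,1],[-0.97,0.33,0,0,0,-0.33,1],[-0.97,0.33,0,0,0,-0.33,1],[-0.97,0.33,0,0,0,-0.33,1],[-0.97,0.33,0,0,0,-0.33,1]]]'
python3 -m pendant '[[[-0.97,0.33,0,0,0,-0.33,1],[-0.97,0.33,0,0,0,-0.33,1],[-0.97,0.33,0,0,0,-0.33,1],[-0.97,0.33,0,0,0,-0.33,1],[-0.97,0.33,0,0,0,-0.33,1],[-0.97,0.33,0,0,0,-0.33,1],[-0.97,0.33,0,0,0,-0.33,1],[-0.97,0.33,0,0,0,-0.33,1]]]'
python3 -c "
from h import *
plan(.54,.255,.32,-95,16)"
```

```text
time_s: 0.9
tcp_pos: [0.3588, -0.515, 0.2802]
eef_rot: [179.9, -0.0, -148.4]
contact_force: [-0.5, -0.4, 0.1]
gripper_width: 0.0875
gripper_force: 0.0
time_s: 1.7
tcp_pos: [0.4528, -0.381, 0.3123]
eef_rot: [180.0, -0.0, -137.9]
contact_force: [0.3, 0.7, -0.5]
gripper_width: 0.0872
gripper_force: 0.0
time_s: 2.5
tcp_pos: [0.5205, -0.232, 0.3121]
eef_rot: [180.0, -0.0, -127.3]
contact_force: [0.1, 0.1, 0.5]
gripper_width: 0.0873
gripper_force: 0.0
time_s: 3.3
tcp_pos: [0.5598, -0.0732, 0.3122]
eef_rot: [180.0, -0.0, -116.8]
contact_force: [0.5, 0.3, 0.5]
gripper_width: 0.0877
gripper_force: 0.0
t 3.3 tcp [ 0.5598 -0.0732  0.3122] rpy [ 1.7996e+02 -2.0000e-02 -1.1675e+02] F [0.5 0.3 0.5] w 0.0877 gf 0.0
row [-0.971  0.354 -0.024] turn [ 0.001 -0.    -0.34 ] n 16
```

```bash
python3 -m pendant '[[[-0.97,0.35,0,0,0,-0.34,1],[-0.97,0.35,0,0,0,-0.34,1],[-0.97,0.35,0,0,0,-0.34,1],[-0.97,0.35,0,0,0,-0.34,1],[-0.97,0.35,0,0,0,-0.34,1],[-0.97,0.35,0,0,0,-0.34,1],[-0.97,0.35,0,0,0,-0.34,1],[-0.97,0.35,0,0,0,-0.34,1]]]' >/dev/null
python3 -m pendant '[[[-0.97,0.35,0,0,0,-0.34,1],[-0.97,0.35,0,0,0,-0.34,1],[-0.97,0.35,0,0,0,-0.34,1],[-0.97,0.35,0,0,0,-0.34,1],[-0.97,0.35,0,0,0,-0.34,1],[-0.97,0.35,0,0,0,-0.34,1],[-0.97,0.35,0,0,0,-0.34,1],[-0.97,0.35,0,0,0,-0.34,1]]]'
python3 - <<'E'
from h import *
c=cap('wrist');cv2.imwrite('pics/w1.png',c['frame']);W=cloud(c);Z=W[...,2];X=W[...,0];Y=W[...,1]
near=(abs(X-.56)<.2)&(abs(Y-.257)<.1)
for n,z0,z1 in(('bar',.155,.18),('cover',.088,.108),('grip',.085,.10)):
    m=near&(Z>z0)&(Z<z1)
    if n=='grip': m=near&(Z>z0)&(Z<z1)&(X<.495)
    if m.sum()<20: print(n,m.sum());continue
    p=W[m];print(n,m.sum(),cv2.minAreaRect((p[:,:2]*1000).astype(np.float32)),p[:,2].mean())
st()
E
```

```text
time_s: 4.9
tcp_pos: [0.541, 0.2542, 0.3121]
eef_rot: [180.0, -0.0, -95.0]
contact_force: [0.9, -0.3, -0.5]
gripper_width: 0.0878
gripper_force: 0.0
bar 2237 ((559.8983154296875, 255.97120666503906), (85.7291488647461, 14.06053638458252), 84.66312408447266) 0.1665726796455204
cover 12495 ((516.062744140625, 259.2852783203125), (97.23480224609375, 196.9790802001953), 85.21509552001953) 0.09621938405211301
grip 1378 ((456.3660583496094, 260.4772644042969), (14.51884937286377, 77.57617950439453), 86.56954193115234) 0.09129967225032132
t 4.95 tcp [0.5406 0.2565 0.3119] rpy [ 1.7996e+02  1.0000e-02 -9.4850e+01] F [0.5 1.2 0.6] w 0.0876 gf 0.0
```

View pics/w1.png

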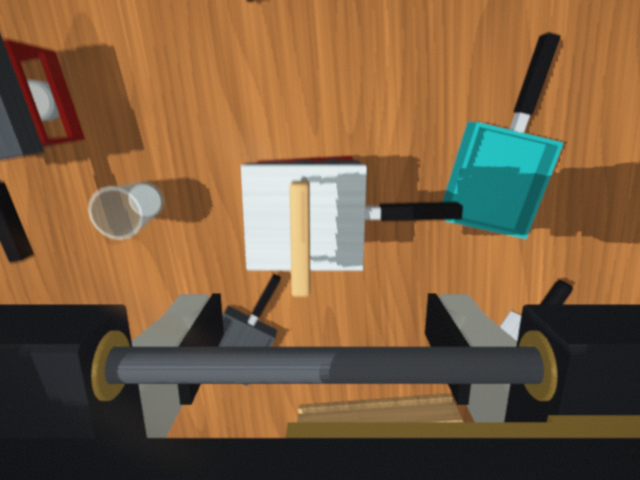

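The wrist view shows the bar at (300,238) and the pan handle at (420,211), with the turquoise pan low beside the handle's end. The bar's centre is at (0.560, 0.256), its top at z 0.1666 and its yaw -5.2°.

```bash
python3 -c "
from h import *
plan(.560,.256,.173,-95.2,8)"
```

```text
t 4.95 tcp [0.5406 0.2565 0.3119] rpy [ 1.7996e+02  1.0000e-02 -9.4850e+01] F [0.5 1.2 0.6] w 0.0876 gf 0.0
row [-0.008 -0.121  0.868] turn [0.001 0.    0.011] n 8
```

```bash
python3 -m pendant '[[[-0.01,-0.24,0.95,0,0,0.02,1],[-0.01,-0.24,0.95,0,0,0.02,1],[-0.01,-0.24,0.95,0,0,0.02,1],[-0.01,-0.24,0.95,0,0,0.02,1],[0,0,0.95,0,0,0,1],[0,0,0.95,0,0,0,1],[0,0,0.75,0,0,0,1],[0,0,0.49,0,0,0,1]]]' 15
python3 -c "
from h import *
plan(.560,.256,.173,-95.2,1)"
```

```text
time_s: 5.75
tcp_pos: [0.56, 0.252, 0.1721]
eef_rot: [179.9, -0.1, -95.4]
contact_force: [0.4, -0.4, 0.4]
gripper_width: 0.0873
gripper_force: 0.0
t 5.75 tcp [0.56   0.252  0.1721] rpy [ 1.799e+02 -8.000e-02 -9.538e+01] F [ 0.4 -0.4  0.4] w 0.0873 gf 0.0
row [-0.201  0.018 -0.046] turn [ 0.024 -0.02  -0.045] n 1
```

```bash
python3 -m pendant '[[[-0.2,0,0,0,0,0,1],[0,0,0,0,0,0,-1],[0,0,0,0,0,0,-1],[0,0,0,0,0,0,-1],[0,0,0,0,0,0,-1],[0,0,0,0,0,0,-1],[0,0,0,0,0,0,-1],[0,0,0,0,0,0,-1]]]' 30
python3 -m pendant '[[[0,0,-0.2,0,0,0,-1],[0,0,-0.5,0,0,0,-1],[0,0,-0.8,0,0,0,-1],[0,0,-1,0,0,0,-1],[0,0,-1,0,0,0,-1],[0,0,-1,0,0,0,-1],[0,0,-0.5,0,0,0,-1],[0,0,0,0,0,0,-1]]]'
```

```text
time_s: 6.55
tcp_pos: [0.5609, 0.2564, 0.1738]
eef_rot: [-180.0, 0.0, -95.4]
contact_force: [0.5, 0.2, 0.9]
gripper_width: 0.0373
gripper_force: 0.0
time_s: 7.35
tcp_pos: [0.5615, 0.2569, 0.2758]
eef_rot: [-179.9, 0.1, -95.4]
contact_force: [-0.0, 0.3, -0.3]
gripper_width: 0.0005
gripper_force: 0.0
```

The fingers are slow and hadn't closed before the lift. I'll reopen, check the cover and go back.

```bash
python3 -m pendant '[[[0,0,0,0,0,0,1],[0,0,0,0,0,0,1],[0,0,0,0,0,0,1],[0,0,0,0,0,0,1],[0,0,0,0,0,0,1],[0,0,0,0,0,0,1],[0,0,0,0,0,0,1],[0,0,0,0,0,0,1]]]'
python3 - <<'E'
from h import *
c=cap('wrist');W=cloud(c);Z=W[...,2];X=W[...,0];Y=W[...,1]
near=(abs(X-.56)<.1)&(abs(Y-.257)<.1)
for n,z0,z1 in(('bar',.155,.18),('cover',.088,.102)):
    m=near&(Z>z0)&(Z<z1)
    p=W[m];print(n,m.sum(),cv2.minAreaRect((p[:,:2]*1000).astype(np.float32)),p[:,2].mean())
plan(.560,.256,.173,-95.2,8)
E
```

```text
time_s: 8.15
tcp_pos: [0.561, 0.2565, 0.2738]
eef_rot: [-180.0, 0.0, -95.4]
contact_force: [-0.3, 0.9, -0.5]
gripper_width: 0.059
gripper_force: 0.0
bar 2862 ((559.8821411132812, 255.88510131835938), (85.53890228271484, 13.980866432189941), 85.0419921875) 0.16662834597287818
cover 14533 ((537.2665405273438, 257.4585266113281), (96.94133758544922, 154.8576202392578), 85.68875122070312) 0.09648963422724871
t 8.2 tcp [0.5609 0.2565 0.2738] rpy [-180.      0.    -95.36] F [ 0.3 -0.1 -0.5] w 0.063 gf 0.0
row [0.004 0.006 0.63 ] turn [-0.     0.    -0.005] n 8
```

```bash
python3 -m pendant '[[[0,0,0.8,0,0,0,0],[0,0,0.9,0,0,0,0],[0,0,0.9,0,0,0,0],[0,0,0.9,0,0,0,0],[0,0,0.8,0,0,0,0],[0,0,0.5,0,0,0,0],[0,0,0.2,0,0,0,0],[0,0,0,0,0,0,-1]]]' 30
python3 -m pendant '[[[0,0,0,0,0,0,-1],[0,0,0,0,0,0,-1],[0,0,0,0,0,0,-1],[0,0,0,0,0,0,-1],[0,0,0,0,0,0,-1],[0,0,0,0,0,0,-1],[0,0,0,0,0,0,-1],[0,0,0,0,0,0,-1]]]'
```

```text
time_s: 9.0
tcp_pos: [0.5609, 0.2565, 0.1736]
eef_rot: [180.0, -0.0, -95.4]
contact_force: [0.9, -0.5, -0.1]
gripper_width: 0.04
gripper_force: 0.0
time_s: 9.8
tcp_pos: [0.561, 0.2566, 0.1743]
eef_rot: [-180.0, 0.0, -95.4]
contact_force: [-2.6, 0.3, 5.7]
gripper_width: 0.0139
gripper_force: 30.0
```

```bash
python3 -m pendant '[[[0,0,-0.3,0,0,0,-1],[0,0,-0.6,0,0,0,-1],[0,0,-0.9,0,0,0,-1],[0,0,-1,0,0,0,-1],[0,0,-1,0,0,0,-1],[0,0,-1,0,0,0,-1],[0,0,-1,0,0,0,-1],[0,0,-0.5,0,0,0,-1]]]'
python3 -c "
from h import *
plan(.4185,-.0328,.3,-77.1,22)"
```

```text
time_s: 10.6
tcp_pos: [0.5616, 0.2567, 0.3024]
eef_rot: [-179.9, 0.1, -95.4]
contact_force: [0.0, -0.7, -2.0]
gripper_width: 0.0137
gripper_force: 30.0
t 10.6 tcp [0.5616 0.2567 0.3024] rpy [-1.7986e+02  1.0000e-01 -9.5360e+01] F [ 0.  -0.7 -2. ] w 0.0137 gf 30.0
row [0.64  0.365 0.004] turn [-0.002  0.001 -0.208] n 22
```

```bash
python3 -m pendant '[[[0.3,0.18,0,0,0,-0.21,-1],[0.64,0.36,0,0,0,-0.21,-1],[0.64,0.36,0,0,0,-0.21,-1],[0.64,0.36,0,0,0,-0.21,-1],[0.64,0.36,0,0,0,-0.21,-1],[0.64,0.36,0,0,0,-0.21,-1],[0.64,0.36,0,0,0,-0.21,-1],[0.64,0.36,0,0,0,-0.21,-1]]]'
python3 -m pendant '[[[0.64,0.36,0,0,0,-0.21,-1],[0.64,0.36,0,0,0,-0.21,-1],[0.64,0.36,0,0,0,-0.21,-1],[0.64,0.36,0,0,0,-0.21,-1],[0.64,0.36,0,0,0,-0.21,-1],[0.64,0.36,0,0,0,-0.21,-1],[0.64,0.36,0,0,0,-0.21,-1],[0.64,0.36,0,0,0,-0.21,-1]]]'
python3 -c "
from h import *
cap('scene');b=cap('top')
W=cloud(b);X,Y,Z=W[...,0],W[...,1],W[...,2]
plan(.4185,-.0328,.3,-77.1,7)"
```

```text
time_s: 11.4
tcp_pos: [0.5026, 0.162, 0.2998]
eef_rot: [-180.0, 0.0, -88.6]
contact_force: [0.4, 0.5, -2.6]
gripper_width: 0.0137
gripper_force: 30.0
time_s: 12.2
tcp_pos: [0.453, 0.0557, 0.2998]
eef_rot: [-180.0, 0.0, -81.8]
contact_force: [-1.3, 0.4, -2.1]
gripper_width: 0.0136
gripper_force: 30.0
t 12.3 tcp [0.4527 0.0552 0.3   ] rpy [-1.7999e+02  1.0000e-02 -8.1930e+01] F [-0.1 -0.9 -1.6] w 0.014 gf 30.0
row [ 0.576  0.351 -0.   ] turn [-0.001  0.    -0.173] n 7
```

```bash
python3 -m pendant '[[[0.58,0.35,0,0,0,-0.17,-1],[0.58,0.35,0,0,0,-0.17,-1],[0.58,0.35,0,0,0,-0.17,-1],[0.58,0.35,0,0,0,-0.17,-1],[0.58,0.35,0,0,0,-0.17,-1],[0.58,0.35,0,0,0,-0.17,-1],[0.58,0.35,0,0,0,-0.17,-1],[0,0,0,0,0,0,-1]]]'
python3 - <<'E'
from h import *
st()
c=cap('wrist');cv2.imwrite('pics/w2.png',c['frame'])
W=cloud(c);X,Y,Z=W[...,0],W[...,1],W[...,2]
for n,z0,z1 in(('foot',.01,.022),('arm',.155,.18),('tip',.178,.19)):
    m=(X>.44)&(X<.64)&(abs(Y)<.1)&(Z>z0)&(Z<z1)
    if m.sum()>5:
        p=W[m];print(n,m.sum(),cv2.minAreaRect((p[:,:2]*1000).astype(np.float32)),p[:,2].mean(),p[:,2].max())
T=np.linalg.inv(tcpT());P=W@T[:3,:3].T+T[:3,3]
E
```

```text
time_s: 13.1
tcp_pos: [0.4192, -0.0327, 0.2998]
eef_rot: [-180.0, 0.0, -77.2]
contact_force: [-0.0, 0.5, -1.8]
gripper_width: 0.014
gripper_force: 30.0
t 13.1 tcp [ 0.4192 -0.0327  0.2998] rpy [-179.99    0.    -77.21] F [-0.   0.5 -1.8] w 0.014 gf 30.0
foot 7521 ((559.443115234375, -8.773807525634766), (110.2007064819336, 87.76017761230469), 13.400511741638184) 0.01589937543412631 0.02182638467411252
arm 1897 ((538.5076904296875, -8.089017868041992), (113.00068664550781, 12.225436210632324), 14.280667304992676) 0.16850183551398462 0.17996001883424828
tip 80 ((483.8878479003906, -20.38944435119629), (5.001922607421875, 8.04015827178955), 20.49256134033203) 0.18439634979242955 0.18763616618803675
```

View pics/w2.png

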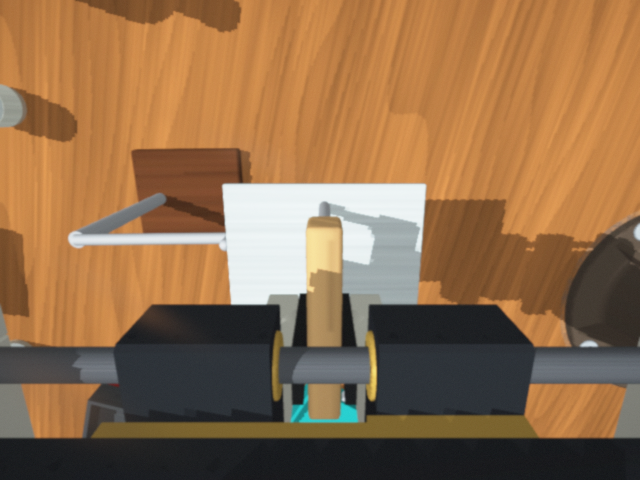

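The arm lies along image row 241, parallel to the tool and through the middle of the cover, whose front edge is clear of the tip. I'll go down, then forward over the tip.

```bash
python3 -m pendant '[[[0,0,0.3,0,0,0,-1],[0,0,0.6,0,0,0,-1],[0,0,0.8,0,0,0,-1],[0,0,0.8,0,0,0,-1],[0,0,0.8,0,0,0,-1],[0,0,0.5,0,0,0,-1],[0,0,0.2,0,0,0,-1],[0,0,0,0,0,0,-1]]]'
python3 -c "
from h import *
plan(.5243,-.010,.2200,-76.9,8)"
```

```text
time_s: 13.95
tcp_pos: [0.4195, -0.0317, 0.2192]
eef_rot: [179.9, -0.0, -77.1]
contact_force: [0.4, -0.5, -1.0]
gripper_width: 0.0139
gripper_force: 30.0
t 13.95 tcp [ 0.4195 -0.0317  0.2192] rpy [ 1.7993e+02 -1.0000e-02 -7.7150e+01] F [ 0.4 -0.5 -1. ] w 0.0139 gf 30.0
row [ 0.015 -0.669 -0.005] turn [ 0.002 -0.    -0.008] n 8
```

```bash
python3 -m pendant '[[[0.02,-0.3,-0.02,0,0,-0.01,-1],[0.02,-0.7,-0.02,0,0,-0.01,-1],[0.02,-0.9,0,0,0,-0.01,-1],[0.02,-1,0,0,0,-0.01,-1],[0.02,-1,0,0,0,-0.01,-1],[0.02,-0.9,0,0,0,-0.01,-1],[0,-0.45,0,0,0,0,-1],[0,-0.1,0,0,0,0,-1]]]'
python3 -c "
from h import *
plan(.5243,-.010,.1977,-76.9,1)
cap('scene')
f=cv2.imread('pics/scene_raw.png');cv2.imwrite('pics/s2.png',cv2.resize(f[150:330,230:470],None,fx=3.3,fy=3.3,interpolation=cv2.INTER_CUBIC))"
```

```text
time_s: 14.75
tcp_pos: [0.5258, -0.0099, 0.2203]
eef_rot: [180.0, -0.0, -76.9]
contact_force: [-0.7, -0.2, -2.9]
gripper_width: 0.0139
gripper_force: 30.0
t 14.75 tcp [ 0.5258 -0.0099  0.2203] rpy [ 1.7999e+02 -1.0000e-02 -7.6930e+01] F [-0.7 -0.2 -2.9] w 0.0139 gf 30.0
row [-0.01   0.073  1.13 ] turn [ 0.003 -0.002 -0.008] n 1
```

View pics/s2.png

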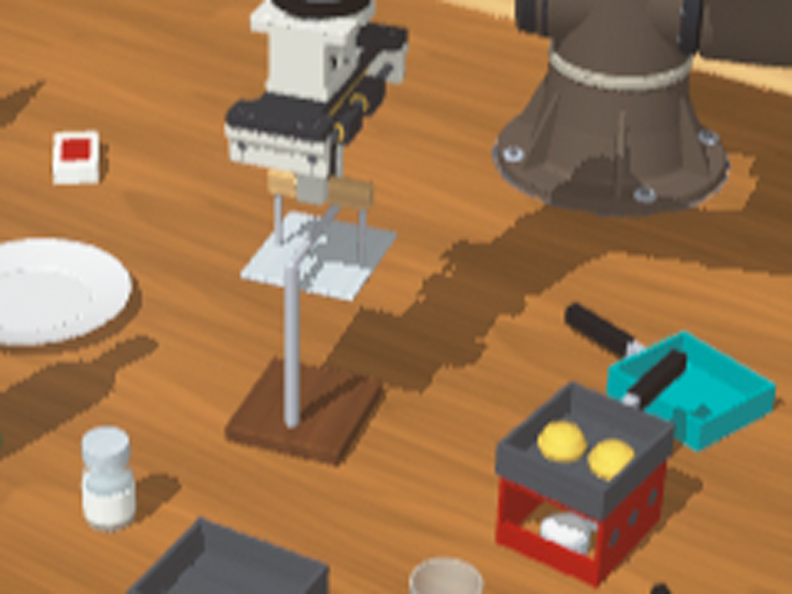

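The crop shows the arm passing through the opening: the posts are at (278,215) and (362,235), and the arm runs from (292,265) to (335,205). Both potato halves are in the pan. I'll lower it now.

```bash
python3 -m pendant '[[[0,0,0.2,0,0,0,-1],[0,0,0.25,0,0,0,-1],[0,0,0.2,0,0,0,-1],[0,0,0.15,0,0,0,-1],[0,0,0.1,0,0,0,-1],[0,0,0.1,0,0,0,-1],[0,0,0.05,0,0,0,-1],[0,0,0,0,0,0,-1]]]'
```

```text
time_s: 15.6
tcp_pos: [0.5244, -0.0101, 0.1995]
eef_rot: [180.0, -0.0, -76.9]
contact_force: [-1.0, 0.2, -2.1]
gripper_width: 0.0142
gripper_force: 30.0
```

```bash
python3 -m pendant '[[[0,0,0.05,0,0,0,-1],[0,0,0.05,0,0,0,-1],[0,0,0.04,0,0,0,-1],[0,0,0,0,0,0,-1],[0,0,0,0,0,0,-1],[0,0,0,0,0,0,-1],[0,0,0,0,0,0,-1],[0,0,0,0,0,0,-1]]]'
```

```text
time_s: 16.4
tcp_pos: [0.5245, -0.0101, 0.1971]
eef_rot: [-180.0, -0.0, -76.9]
contact_force: [-2.7, 1.6, 5.2]
gripper_width: 0.0135
gripper_force: 30.0
```

```bash
python3 -m pendant '[[[0,0,0,0,0,0,-0.5],[0,0,0,0,0,0,-0.48],[0,0,0,0,0,0,-0.48],[0,0,0,0,0,0,-0.48],[0,0,0,0,0,0,-0.48],[0,0,0,0,0,0,-0.48],[0,0,0,0,0,0,-0.48],[0,0,0,0,0,0,-0.48]]]'
python3 -m pendant '[[[0,0,-0.1,0,0,0,-0.48],[0,0,-0.2,0,0,0,-0.48],[0,0,-0.3,0,0,0,-0.48],[0,0,-0.5,0,0,0,-0.48],[0,0,-0.8,0,0,0,-0.48],[0,0,-1,0,0,0,-0.3],[0,0,-1,0,0,0,0],[0,0,-1,0,0,0,0]]]'
python3 - <<'E'
from h import *
st()
c=cap('scene');f=c['frame'];cv2.imwrite('pics/s3.png',cv2.resize(f[150:330,230:470],None,fx=3.3,fy=3.3,interpolation=cv2.INTER_CUBIC))
E
```

```text
time_s: 17.2
tcp_pos: [0.5244, -0.0101, 0.1968]
eef_rot: [180.0, -0.0, -76.9]
contact_force: [-0.1, -0.1, -0.3]
gripper_width: 0.0227
gripper_force: 0.0
time_s: 18.0
tcp_pos: [0.5245, -0.0101, 0.2966]
eef_rot: [-179.9, -0.0, -76.9]
contact_force: [-0.1, -0.5, 0.2]
gripper_width: 0.0405
gripper_force: 0.0
t 18.0 tcp [ 0.5245 -0.0101  0.2966] rpy [-179.95   -0.    -76.92] F [-0.1 -0.5  0.2] w 0.0405 gf 0.0
```

View pics/s3.png

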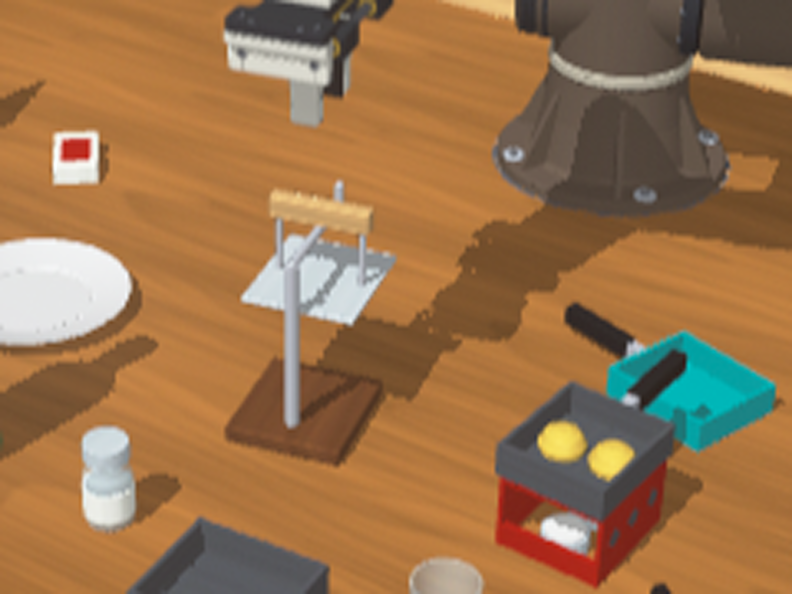

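The cover hangs level on the hook, bar at crop (320,211). Next I'll measure the pan and the hanging cover.

Run:
```python
from h import *
b=cap('top');W=cloud(b);X,Y,Z=W[...,0],W[...,1],W[...,2]
def rep(n,m):
    p=W[m];print(n,m.sum(),*(cv2.minAreaRect((p[:,:2]*1000).astype(np.float32)) if m.sum()>5 else ''), p[:,2].mean() if m.sum() else '')
n=(abs(X-.56)<.09)&(abs(Y-.257)<.08)
rep('rim',n&(Z>.088)&(Z<.1)&(X>.506))
rep('grip',(X>.40)&(X<.495)&(abs(Y-.26)<.04)&(Z>.082)&(Z<.1))
rep('bar',(abs(X-.52)<.06)&(abs(Y)<.09)&(Z>.175)&(Z<.21))
plan(.477,.259,.25,-4.5,20)
```

```text
rim 3 0.09462800460561101
grip 0 
bar 0 
t 18.1 tcp [ 0.5259 -0.01    0.2987] rpy [-1.7966e+02 -2.0000e-02 -7.6900e+01] F [ 0.6 -0.1 -0.8] w 0.043 gf 0.0
row [-0.583 -0.442  0.123] turn [-0.003 -0.003 -0.905] n 20
```

```bash
python3 -m pendant '[[[-0.58,-0.44,0,0,0,-0.9,0.3],[-0.58,-0.44,0,0,0,-0.9,0.3],[-0.58,-0.44,0,0,0,-0.9,0.3],[-0.58,-0.44,0,0,0,-0.9,0.3],[-0.58,-0.44,0,0,0,-0.9,0.3],[-0.58,-0.44,0,0,0,-0.9,0.3],[-0.58,-0.44,0,0,0,-0.9,0.3],[-0.58,-0.44,0,0,0,-0.9,0.3]]]' >/dev/null
python3 -m pendant '[[[-0.58,-0.44,0.1,0,0,-0.9,0.3],[-0.58,-0.44,0.1,0,0,-0.9,0.3],[-0.58,-0.44,0.1,0,0,-0.9,0.3],[-0.58,-0.44,0.1,0,0,-0.9,0.3],[-0.58,-0.44,0.1,0,0,-0.9,0.3],[-0.58,-0.44,0.1,0,0,-0.9,0.3],[-0.58,-0.44,0.1,0,0,-0.9,0.3],[-0.58,-0.44,0.1,0,0,-0.9,0.3]]]'
python3 -c "
from h import *
plan(.477,.259,.25,-4.5,4)"
```

```text
time_s: 19.7
tcp_pos: [0.5128, 0.2134, 0.2788]
eef_rot: [180.0, 0.0, -19.2]
contact_force: [-1.1, -0.2, -0.1]
gripper_width: 0.0571
gripper_force: 0.0
t 19.7 tcp [0.5128 0.2134 0.2788] rpy [180.     0.   -19.18] F [-1.1 -0.2 -0.1] w 0.0571 gf 0.0
row [-0.572 -0.449  0.36 ] turn [ 0.     0.    -0.917] n 4
```

```bash
python3 -m pendant '[[[-0.57,-0.45,0.3,0,0,-0.9,0.3],[-0.57,-0.45,0.3,0,0,-0.9,0.3],[-0.57,-0.45,0.3,0,0,-0.9,0.3],[-0.57,-0.45,0.3,0,0,-0.9,0.3],[0,0,0,0,0,0,0.3],[0,0,0,0,0,0,0.3],[0,0,0,0,0,0,0.3],[0,0,0,0,0,0,0.3]]]'
python3 - <<'E'
from h import *
def rep(n,m):
    p=W[m];print(n,m.sum(),*(cv2.minAreaRect((p[:,:2]*1000).astype(np.float32)) if m.sum()>5 else ''), p[:,2].mean() if m.sum() else '')
for name in('wrist','top'):
    c=cap(name);W=cloud(c);X,Y,Z=W[...,0],W[...,1],W[...,2];print(name)
    n=(abs(X-.56)<.09)&(abs(Y-.257)<.08)
    rep('rim',n&(Z>.086)&(Z<.1)&(X>.508))
    rep('grip',(X>.40)&(X<.493)&(abs(Y-.26)<.04)&(Z>.082)&(Z<.1))
    rep('bar',(abs(X-.52)<.06)&(abs(Y)<.09)&(Z>.175)&(Z<.21))
st()
cv2.imwrite('pics/w3.png',load('wrist')['frame'])
E
```

```text
time_s: 20.5
tcp_pos: [0.478, 0.2584, 0.2551]
eef_rot: [-180.0, -0.0, -5.0]
contact_force: [0.2, 0.5, -0.6]
gripper_width: 0.0572
gripper_force: 0.0
wrist
rim 5227 (560.4821166992188, 254.37680053710938) (92.35935974121094, 105.06399536132812) 86.3409652709961 0.09108217030200133
grip 1626 (455.4539489746094, 261.1036376953125) (14.00406551361084, 75.70256042480469) 86.3209228515625 0.09160915358524233
bar 0 
top
rim 320 (569.4251708984375, 255.1122283935547) (93.74415588378906, 87.79969024658203) 86.989501953125 0.0907955559574022
grip 46 (425.1109313964844, 264.6463928222656) (14.747055053710938, 14.560708045959473) 0.8471535444259644 0.0911084809770155
bar 260 (524.0398559570312, -8.296340942382812) (67.8306884765625, 66.75817108154297) 59.29905700683594 0.18858980613858167
t 20.6 tcp [0.4779 0.2584 0.2549] rpy [-1.7999e+02 -1.0000e-02 -4.9800e+00] F [-0.6  0.5 -0.2] w 0.057 gf 0.0
```

View pics/w3.png

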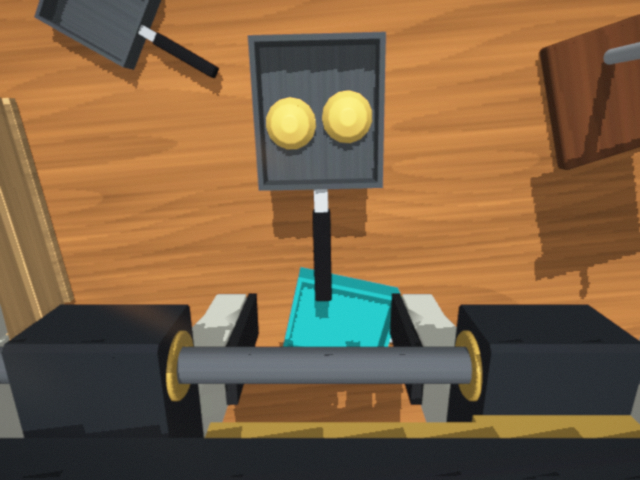

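The wrist view shows the open pan at (318,110), both potato halves in it, with its grip at (322,250) between the fingers. The pan's centre is at (0.5605, 0.2544) and its yaw is -3.7°. I'll grasp at pan x = -83 mm.

```bash
python3 -m pendant '[[[0,0,1,0,0,-0.08,0.1],[0,-0.06,1,0,0,-0.08,0.1],[0,0,1,0,0,-0.08,0.1],[0,0,1,0,0,-0.08,0.1],[0,0,1,0,0,0,0.1],[0,0,1,0,0,0,0.1],[0,0,1,0,0,0,0.1],[0,0,0.8,0,0,0,0.1]]]' 60
python3 -c "
from h import *
plan(.4777,.2597,.0855,-3.7,2)"
```

```text
time_s: 21.4
tcp_pos: [0.4778, 0.2595, 0.0977]
eef_rot: [180.0, 0.0, -3.7]
contact_force: [-0.4, -0.1, 0.7]
gripper_width: 0.0485
gripper_force: 0.0
t 21.4 tcp [0.4778 0.2595 0.0977] rpy [ 1.7997e+02  2.0000e-02 -3.6900e+00] F [-0.4 -0.1  0.7] w 0.0485 gf 0.0
row [-0.002 -0.005  0.305] turn [0.003 0.003 0.002] n 2
```

```bash
python3 -m pendant '[[[0,0,0.35,0,0,0,0.1],[0,0,0.25,0,0,0,0.1],[0,0,0,0,0,0,-1],[0,0,0,0,0,0,-1],[0,0,0,0,0,0,-1],[0,0,0,0,0,0,-1],[0,0,0,0,0,0,-1],[0,0,0,0,0,0,-1]]]' 60
python3 -m pendant '[[[0,0,0,0,0,0,-1],[0,0,0,0,0,0,-1],[0,0,-0.1,0,0,0,-1],[0,0,-0.1,0,0,0,-1],[0,0,-0.1,0,0,0,-1],[0,0,-0.1,0,0,0,-1],[0,0,-0.1,0,0,0,-1],[0,0,0,0,0,0,-1]]]'
python3 - <<'E'
from h import *
c=cap('wrist');W=cloud(c);X,Y,Z=W[...,0],W[...,1],W[...,2]
m=(X>.51)&(X<.63)&(abs(Y-.254)<.052)&(Z>.092)&(Z<.12)
p=W[m];A=np.c_[p[:,:2],np.ones(len(p))]
co,*_=np.linalg.lstsq(A,p[:,2],rcond=None);print(m.sum(),p[:,2].mean(),'tilt deg x,y',np.degrees(co[:2]));st()
E
```

```text
time_s: 22.2
tcp_pos: [0.4779, 0.2601, 0.0872]
eef_rot: [-180.0, -0.0, -3.6]
contact_force: [-0.5, -0.2, 3.0]
gripper_width: 0.0136
gripper_force: 60.0
time_s: 23.0
tcp_pos: [0.4778, 0.26, 0.097]
eef_rot: [-180.0, -0.0, -3.6]
contact_force: [0.6, 0.3, -2.9]
gripper_width: 0.0132
gripper_force: 60.0
28121 0.09800492386304932 tilt deg x,y [-1.82683903  0.21890287]
t 23.05 tcp [0.4778 0.26   0.0969] rpy [-1.7999e+02 -1.0000e-02 -3.6500e+00] F [ 0.8 -1.3 -3. ] w 0.0134 gf 60.0
```

Pan gripped, and level to within about 2°. Lifting.

```bash
python3 -m pendant '[[[0,0,-0.2,0,0,0,-1],[0,0,-0.4,0,0,0,-1],[0,0,-0.6,0,0,0,-1],[0,0,-0.6,0,0,0,-1],[0,0,-0.6,0,0,0,-1],[0,0,-0.6,0,0,0,-1],[0,0,-0.6,0,0,0,-1],[0,0,-0.6,0,0,0,-1]]]'
python3 -m pendant '[[[0,0,-0.6,0,0,0,-1],[0,0,-0.6,0,0,0,-1],[0,0,-0.6,0,0,0,-1],[0,0,-0.6,0,0,0,-1],[0,0,-0.6,0,0,0,-1],[0,0,-0.5,0,0,0,-1],[0,0,-0.3,0,0,0,-1],[0,0,-0.1,0,0,0,-1]]]'
python3 -c "
from h import *
plan(.4805,-.2661,.255,-25,40)"
```

```text
time_s: 23.85
tcp_pos: [0.4777, 0.26, 0.182]
eef_rot: [-180.0, -0.0, -3.6]
contact_force: [-0.1, -0.0, -2.0]
gripper_width: 0.0131
gripper_force: 60.0
time_s: 24.65
tcp_pos: [0.4779, 0.2601, 0.2595]
eef_rot: [-180.0, -0.0, -3.6]
contact_force: [1.2, 0.7, -2.4]
gripper_width: 0.0133
gripper_force: 60.0
t 24.65 tcp [0.4779 0.2601 0.2595] rpy [-1.7996e+02 -3.0000e-02 -3.6400e+00] F [ 1.2  0.7 -2.4] w 0.0133 gf 60.0
row [0.164 0.641 0.005] turn [-0.    -0.     0.133] n 40
```

```bash
python3 -m pendant '[[[0.04,0.16,0,0,0,0.13,-1],[0.08,0.32,0,0,0,0.13,-1],[0.12,0.48,0,0,0,0.13,-1],[0.16,0.64,0,0,0,0.13,-1],[0.16,0.64,0,0,0,0.13,-1],[0.16,0.64,0,0,0,0.13,-1],[0.16,0.64,0,0,0,0.13,-1],[0.16,0.64,0,0,0,0.13,-1]]]'
python3 -m pendant '[[[0.16,0.64,0,0,0,0.13,-1],[0.16,0.64,0,0,0,0.13,-1],[0.16,0.64,0,0,0,0.13,-1],[0.16,0.64,0,0,0,0.13,-1],[0.16,0.64,0,0,0,0.13,-1],[0.16,0.64,0,0,0,0.13,-1],[0.16,0.64,0,0,0,0.13,-1],[0.16,0.64,0,0,0,0.13,-1]]]'
python3 -m pendant '[[[0.16,0.64,0,0,0,0.13,-1],[0.16,0.64,0,0,0,0.13,-1],[0.16,0.64,0,0,0,0.13,-1],[0.16,0.64,0,0,0,0.13,-1],[0.16,0.64,0,0,0,0.13,-1],[0.16,0.64,0,0,0,0.13,-1],[0.16,0.64,0,0,0,0.13,-1],[0.16,0.64,0,0,0,0.13,-1]]]'
python3 -m pendant '[[[0.16,0.64,0,0,0,0.13,-1],[0.16,0.64,0,0,0,0.13,-1],[0.16,0.64,0,0,0,0.13,-1],[0.16,0.64,0,0,0,0.13,-1],[0.16,0.64,0,0,0,0.13,-1],[0.16,0.64,0,0,0,0.13,-1],[0.16,0.64,0,0,0,0.13,-1],[0.16,0.64,0,0,0,0.13,-1]]]'
python3 -c "
from h import *
plan(.4805,-.2661,.255,-25,12)"
```

```text
time_s: 25.45
tcp_pos: [0.4902, 0.1737, 0.2588]
eef_rot: [-180.0, -0.0, -7.9]
contact_force: [0.0, -0.1, -2.6]
gripper_width: 0.0136
gripper_force: 60.0
time_s: 26.25
tcp_pos: [0.4982, 0.0687, 0.2588]
eef_rot: [-180.0, -0.0, -12.0]
contact_force: [-0.5, 0.2, -2.1]
gripper_width: 0.0136
gripper_force: 60.0
time_s: 27.05
tcp_pos: [0.4986, -0.0368, 0.2588]
eef_rot: [-180.0, 0.0, -16.2]
contact_force: [0.8, 0.4, -2.5]
gripper_width: 0.0136
gripper_force: 60.0
time_s: 27.85
tcp_pos: [0.4913, -0.1421, 0.2587]
eef_rot: [180.0, 0.0, -20.3]
contact_force: [0.3, -0.8, -3.1]
gripper_width: 0.0138
gripper_force: 60.0
t 27.85 tcp [ 0.4913 -0.1421  0.2587] rpy [180.     0.   -20.32] F [ 0.3 -0.8 -3.1] w 0.0138 gf 60.0
row [0.156 0.495 0.016] turn [0.    0.    0.097] n 12
```

```bash
python3 -m pendant '[[[0.16,0.62,0,0,0,0.1,-1],[0.16,0.6,0,0,0,0.1,-1],[0.16,0.6,0,0,0,0.1,-1],[0.16,0.6,0,0,0,0.1,-1],[0.16,0.55,0,0,0,0.1,-1],[0.16,0.5,0,0,0,0.1,-1],[0.16,0.5,0,0,0,0.1,-1],[0.16,0.45,0,0,0,0.1,-1]]]'
python3 -m pendant '[[[0.16,0.45,0.1,0,0,0.1,-1],[0.15,0.4,0.2,0,0,0.1,-1],[0.12,0.3,0.4,0,0,0.1,-1],[0.1,0.2,0.5,0,0,0.06,-1],[0.06,0.1,0.5,0,0,0,-1],[0,0.07,0.5,0,0,0,-1],[0,0,0.5,0,0,0,-1],[0,0,0.5,0,0,0,-1]]]'
python3 -m pendant '[[[0,0,0.5,0,0,0,-1],[0,0,0.5,0,0,0,-1],[0,0,0.5,0,0,0,-1],[0,0,0.3,0,0,0,-1],[0,0,0.2,0,0,0,-1],[0,0,0.1,0,0,0,-1],[0,0,0,0,0,0,-1],[0,0,0,0,0,0,-1]]]'
python3 - <<'E'
from h import *
plan(.4805,-.2661,.152,-25,1)
T=tcpT();c=cap('wrist');b=cap('top');cv2.imwrite('pics/f.png',np.hstack([cv2.resize(c['frame'],(400,300)),cv2.resize(b['frame'],(400,300))]))
W=cloud(c);P=(W-T[:3,3])@T[:3,:3]
m=(P[...,0]>.02)&(P[...,0]<.15)&(abs(P[...,1])<.06)&(P[...,2]<.02)&(P[...,2]>-.02)
q=P[m]
rim=q[q[:,2]<np.percentile(q[:,2],2)+.004]
print('pan centre tool',cv2.minAreaRect((q[:,:2]*1000).astype(np.float32)))
pc=np.array(cv2.minAreaRect((q[:,:2]*1000).astype(np.float32))[0]+(0,))/1000
print('pan world',T[:3,:3]@pc+T[:3,3])
A=np.c_[rim[:,:2],np.ones(len(rim))];print(len(rim),np.degrees(np.linalg.lstsq(A,rim[:,2],rcond=None)[0][:2]))
W=cloud(b);X,Y,Z=W[...,0],W[...,1],W[...,2];m=(abs(X-.52)<.06)&(abs(Y)<.09)&(Z>.18)&(Z<.21);p=W[m];print('bar',m.sum(),p.mean(0))
E
```

```text
time_s: 28.65
tcp_pos: [0.4826, -0.2335, 0.2587]
eef_rot: [180.0, 0.0, -23.5]
contact_force: [-0.1, 0.1, -1.7]
gripper_width: 0.0136
gripper_force: 60.0
time_s: 29.45
tcp_pos: [0.481, -0.265, 0.1938]
eef_rot: [180.0, 0.0, -24.9]
contact_force: [-0.0, -0.3, -2.3]
gripper_width: 0.0132
gripper_force: 60.0
time_s: 30.25
tcp_pos: [0.4813, -0.2653, 0.1531]
eef_rot: [-180.0, -0.0, -24.9]
contact_force: [-0.8, 0.0, -1.5]
gripper_width: 0.0138
gripper_force: 60.0
t 30.25 tcp [ 0.4813 -0.2653  0.1531] rpy [-1.800e+02 -4.000e-02 -2.492e+01] F [-0.8  0.  -1.5] w 0.0138 gf 60.0
row [-0.02   0.055  0.057] turn [-0.001 -0.01   0.021] n 1
pan centre tool ((69.74148559570312, 0.6603584289550781), (93.140380859375, 99.48157501220703), 89.95999908447266)
pan world [ 0.54429043 -0.29525323  0.15318662]
12257 [ 0.11793323 -0.01060023]
bar 106 [0.51609088 0.01416174 0.18861587]
```

View pics/f.png

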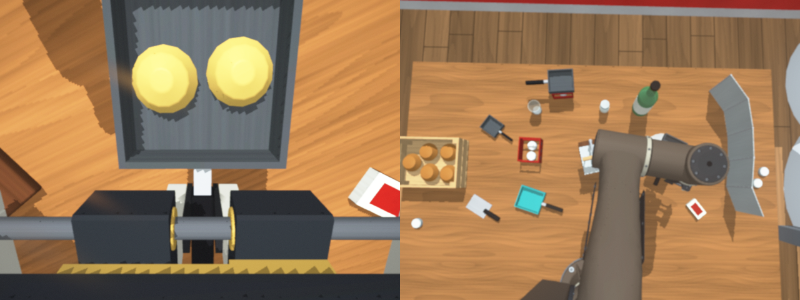

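The wrist view shows both potato halves in a level pan. The top view is partly blocked by the arm, so one scene check comes before handing in.

Run:
```python
from h import *
c=cap('scene');cv2.imwrite('pics/s4.png',cv2.resize(c['frame'][130:310,170:410],None,fx=3.3,fy=3.3,interpolation=cv2.INTER_CUBIC));st()
```

```text
t 30.4 tcp [ 0.4813 -0.2652  0.1531] rpy [-1.7999e+02 -4.0000e-02 -2.4920e+01] F [ 0.   0.8 -1.8] w 0.0137 gf 60.0
```

View pics/s4.png

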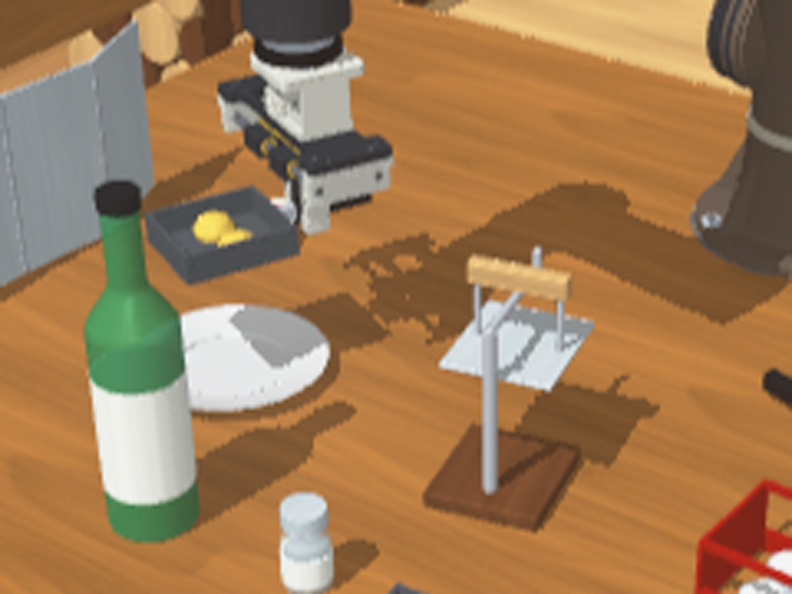

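The cover hangs at (518,275), the pan is level at (222,235) above the plate at (250,355), and nothing else has moved. Handing in.

```bash
python3 -c "
from h import *
print(r.close_job())"
```

```text
the job is handed in; nothing more can be done
None
```

The job is handed in: the cover hangs on the hook, and the pan, with both potato halves in it, is held level about 110 mm above the middle of the plate; the hand-in returned no verdict.

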